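Click the board marker open on the steel block

TASK

Of the two markers hanging in the aluminium rack, take the push-button one (cone-shaped top, steel button underneath), and leave the capped one alone. Hold it upright over the middle of the square steel block and push it straight down so that its end button clicks fully home against the block and the nib comes out of the top; then let go so that it stands upright on the block.

Things in the scene. Friction and masses are not known exactly. Their poses are not given: they have to be found in the camera images.
- marker_grip (a point): Push-button marker, loose, 0.12 kg, upright (z up to the nib). Black stem 29 mm dia., 48 mm tall, flat foot; above it a grey barrel 42 mm dia., 48 mm tall (grip here); 12 mm black cone on top. Steel button, 20 mm dia., sticks 12 mm out below the foot. Point: on the axis, mid grey barrel, 72 mm above the foot, 84 above the button's end, 36 below the cone's tip. Starts 92 mm above the bench.
- clicker (a joint): Travel of the marker's end button in m: 0 = fully out (start), 0.012 = fully home, level with the flat foot. It moves along the marker's axis, needs about 10 N and stays where it is pushed (no spring). The white nib, 9 mm thick, moves with it: 1 mm out of the cone's tip at the start, 13 mm when the button is home.
- block: Plain square steel block, 130 x 130 mm and 20 mm thick, fixed on the bench. Origin: centre of its underside, on the bench; z up, x and y along its sides; its top is 20 mm above the origin.
- capped_grip (a point): Bystander: capped marker, same stem and barrel width, but a flat top with a clip, no cone, no button; 104 mm tall, its top 124 mm above the bench. Point: on its axis, 72 mm above its foot. Both hang by the barrel's lower edge in 34 mm holes, 110 mm apart, of a fixed aluminium rack (80 x 220 mm, top 68 mm above the bench; either hole). 65 mm of lift clears the rack, 120 mm this marker too.
Things that resemble listed ones, but are neither listed nor needed, are in the scene too. What is shaped like the part that bears marker_grip but purple is not meant.

How it is judged (in metres and radians):
On the way, in this order (a step that is already met when the one before it is completed fails the run):
1. the marker is held upright over the block with its button still out (horizontal distance between marker_grip and block below 0.04 m and value of joint clicker below 0.004 m and angle between marker_grip's own z axis and vertical below 0.2 rad and contact force between the fingers and marker above 2 N), for 0.1 s.
2. the held marker's button is pushed home against the block (value of joint clicker above 0.009 m and contact force between marker and block above 1 N and contact force between the fingers and marker above 2 N), for 0.05 s.
At the end, for the whole second after the job is handed in: The marker stands released and at rest on the steel block, upright within 10 degrees, its axis within 40 mm of the block's centre, its button pushed in by more than 9 of its 12 mm; the capped marker is still in the rack (value of joint clicker above 0.009 m and horizontal distance between marker_grip and block below 0.04 m and angle between marker_grip's own z axis and vertical below 0.17 rad and z of marker_grip in the frame of block between 0.085 and 0.097 m and linear speed of marker below 0.02 m/s); the robot touches nothing.
It fails at once if the capped marker is moved by more than 15 mm (distance of capped_grip from where it was at the start of the episode above 0.015 m).
It also fails if it takes over 48 s, if anything falls off the work surface, if the arm or the gripper's body presses on something with over 40 N, if the wrist force passes 120 N, or if a joint passes its speed limit or range.

ROBOT

A 6-joint arm with a two-finger parallel gripper is mounted at the origin on the work surface. World frame = base frame: x ahead of the robot, y to its left, z up, the work surface at z = 0. Lengths are in mm, angles in rad, forces in N, time in s.
With the tool pointing down it reaches from about 350 to 775 mm from the base axis. Payload 7.3 kg.
Tool frame: the origin (TCP) lies on the centre line of the jaws, within the pads' length; the fingertips stand 17 mm ahead of it and the grasp point (between the pads) lies 2 mm behind it; z points along the fingers, y is the line along which they close (so a half turn about z gives the same grasp; the last joint's range is limited). The gripper opens to 92 mm and grips with 3 to 60 N. Pads are 19 mm wide; open, the fingers measure 130 mm over their backs; the gripper's body (75 mm by 190 mm) begins 47 mm behind the grasp point.
Start: joints at [1.015, 0.342, 1.524, -0, 1.275, -0.146], TCP at [209.161, 481.555, 243.741] pointing down, gripper open.
Joint ranges: [-2.53, 2.53], [-0.77, 2.02], [0.04, 2.7], [-1, 4.14], [0.28, 2.66], [-3.11, 3.11]. Speed limits (rad/s): [2.57, 2.57, 3.14, 3.14, 3.14, 3.14].

INTERFACE

Orientations are given as [roll, pitch, yaw] about the fixed x, y, z axes, in that order (R = Rz(yaw) Ry(pitch) Rx(roll)).
In Python, from plant import bot gives the robot as it stands. The module is installed in compiled form; this text tells all that it offers.
- The arm moves only by the shell command python3 -m pendant 'ROWS'. ROWS is JSON, a list of rows, each a list of 3 entries, a list of its own where there are three numbers: the shift along the world's x, y, z as a fraction of full scale, then the turn, a rotation vector about the world's x, y, z as a fraction of full scale, then the opening, from -1 (shut) to 1 (fully open), so that 0 is half open. In form: [[[tx, ty, tz], [rx, ry, rz], claw], ...]. A call has exactly 10 rows; each row shifts and turns the commanded pose from where the row before left it; what a row does not reach is not made up. Full scale, the value 1, is 30 mm for a shift and 0.12 rad for a turn. A row lasts 1/12 s, in which the tool goes at most 41.7 mm and 7.16 degrees, less where a joint would pass 70% of its speed; a pose out of reach is approached as far as the arm can. A call with a number of a shift or a turn outside -1 to 1 is refused whole. A call with a gripper value outside its range is refused whole. The fingers move at their own pace and stop on an object; the grip force is fixed at half the most. Time passes only in rows, so rows that do not move let the fingers close, or fill a call up. It gives the time, the measured TCP pose, the force, the opening and the grip force at its end, in the units of the state.
- bot.get_obs(): the state, without advancing time (a new reading comes with each control period).
- bot.capture(name): name is "scene" or "side" or "wrist"; returns the picture (480x640x3 uint8, blue, green, red); there is no depth.
- bot.camera_params(name): a dict with "fovy" (degrees; the focal length in pixels is half the picture's height over the tangent of half this angle, whatever the lens; pixels are square), "cx", "cy" (the principal point, pixels), "camera_from_world" (4x4, takes a point from world to camera coordinates). Camera axes: x right, y down, z forward; pixel columns grow to the right and rows downward; lengths in mm; the calibration is good to about 2 mm. A picture is of the moment at which its call begins: read the wrist's pose just before it. camera_params takes no time and is no camera call; for the wrist camera it gives the pose at the moment of the call.
- bot.close_job(): hands the job in; it is judged then, once.
The state is a dict: "time": time; "joint_positions": joint angles; "dq": joint speeds; "tau": joint torques, N m; "tool_pos": TCP position; "tcp_rot": TCP orientation; "contact_force": force on the tool from outside, world axes, zero at the start; "moment": the same for the moment, N m; "grip_width": finger opening in mm; "finger_force": force on a finger pad.
Only numpy, scipy, OpenCV 4.12 (cv2) and the standard library are available. Lean on these libraries where they do the work, as an engineer would, in place of code of your own. Each camera call takes 0.05 s, during which the arm holds its last target. There are 200 camera calls.

## Working session

There is one attempt and no reset: what is moved stays moved. The work goes in short steps, Python scripts to look and compute and a shell command to move; the robot and the scene stay as the last step left them, time stands still between calls to the robot, and variables do not carry over. Pictures are saved under pics/ and viewed, at most 10 in all, crops included, and the job is handed in when it is done.

```bash
mkdir -p pics; python3 - <<'E'
from plant import bot
import cv2,numpy as np
for n in("scene","side"):
    p=bot.camera_params(n);print(n,p["fovy"],p["cx"],p["cy"],np.round(p["camera_from_world"],3).tolist())
    cv2.imwrite(f"pics/{n}1.png",bot.capture(n))
o=bot.get_obs();print(o["time"],o["tool_pos"],o["tcp_rot"],o["grip_width"])
E
```

```text
scene 52.910734873851716 317.7282857311118 240.17926037826214 [[0.678, 0.735, -0.02, -377.691], [0.39, -0.382, -0.838, -128.332], [-0.624, 0.56, -0.546, 1110.38], [0.0, 0.0, 0.0, 1.0]]
side 54.53194132517892 325.78798284580563 241.71131613273084 [[0.931, -0.366, -0.01, -480.96], [-0.268, -0.663, -0.698, 208.817], [0.249, 0.653, -0.716, 651.42], [0.0, 0.0, 0.0, 1.0]]
0.1 [208.97036445 481.2643989  243.12640698] [-3.14024240e+00 -2.21226999e-04  2.73179331e+00] 91.97705606577632
```

View pics/scene1.png

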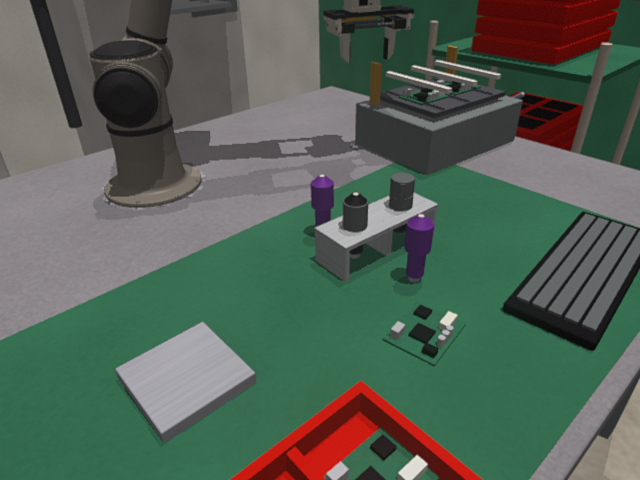

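View pics/side1.png

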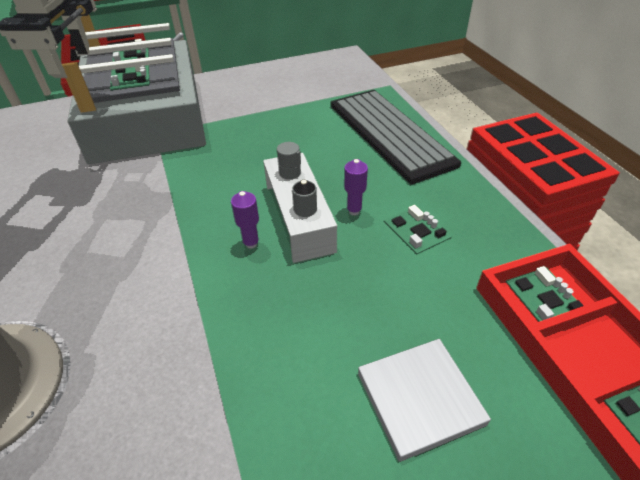

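The pictures show these candidates (scene/side pixels):
- Grey cone-topped marker in the rack at (355,210)/(305,197). This is my choice.
- Grey flat-topped (capped) marker at (402,191)/(289,160).
- Purple cone markers at (322,200)/(246,215) and (419,245)/(356,185).

The block is at (186,378)/(423,397). Next I'll check the choice in a crop and triangulate.

```bash
cat > h.py <<'E'
from plant import bot
import cv2,numpy as np
def ray(n,px,P=None):
    p=P or bot.camera_params(n);f=240/np.tan(np.radians(p["fovy"]/2));T=np.array(p["camera_from_world"]);R=T[:3,:3]
    d=R.T@np.array([(px[0]-p["cx"])/f,(px[1]-p["cy"])/f,1]);return -R.T@T[:3,3],d/np.linalg.norm(d)
def plane(n,px,z,P=None):
    o,d=ray(n,px,P);return o+d*(z-o[2])/d[2]
def tri(a,b):
    (o,d),(q,e)=ray("scene",a),ray("side",b)
    s=np.linalg.lstsq(np.c_[d,-e],q-o,rcond=None)[0];x,y=o+s[0]*d,q+s[1]*e
    return (x+y)/2,np.linalg.norm(x-y)
E
python3 - <<'E'
from h import *
for n,a,b in(("nib",(355.5,194),(304,182)),("cap",(402,178),(289,148)),("purpA",(322,176),(242,193)),("purpB",(421,215),(356,160))):
    print(n,*tri(a,b))
S=[(203,325),(254,375),(166,432),(117,376)]; D=[(359,374),(438,342),(488,415),(402,456)]
for n,c in(("scene",S),("side",D)):
    q=np.array([plane(n,p,20)for p in c]);print(n,q.round(),q.mean(0),np.linalg.norm(q-np.roll(q,1,0),axis=1))
a=cv2.imread("pics/scene1.png")[160:290,290:450];b=cv2.imread("pics/side1.png")[130:260,220:380]
cv2.imwrite("pics/crop1.png",cv2.resize(np.hstack([a,b]),None,fx=2.5,fy=2.5,interpolation=2))
E
```

```text
nib [525.32394797 116.10883991 127.325263  ] 0.30873539075502604
cap [534.58746139 223.39114514 122.87454268] 1.548580306713861
purpA [424.76948756 136.37197691 119.07019213] 1.503915273407547
purpB [633.17039899 147.20573233 120.51960991] 1.339008831544396
scene [[ 509. -176.   20.]
 [ 632. -177.   20.]
 [ 631. -298.   20.]
 [ 514. -304.   20.]] [ 571.36659876 -238.73054332   20.        ] [128.41352089 123.99039864 120.29489386 116.89392276]
side [[ 495. -181.   20.]
 [ 622. -178.   20.]
 [ 625. -296.   20.]
 [ 498. -300.   20.]] [ 560.23212559 -238.65276089   20.        ] [118.72788224 127.41083751 118.14653552 126.84894656]
```

View pics/crop1.png

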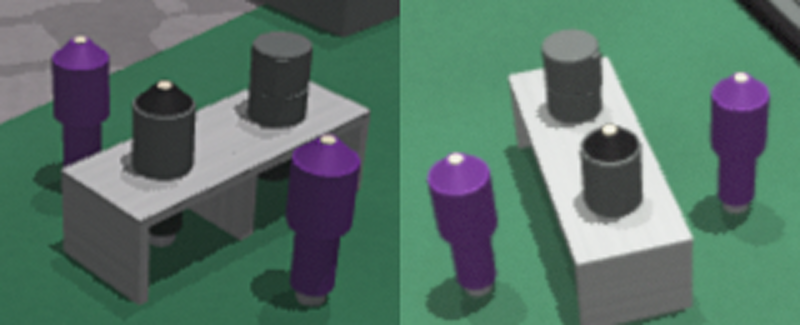

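The crop confirms the grey cone-topped marker at scene (355,210) / side (305,197). The flat-topped one is capped. I'll go above the marker, with the closing axis diagonal at about 127° to stay clear of its neighbours.

```bash
python3 -m pendant '[[[0.81,-0.94,0],[0,0,0.68],1],[[0.81,-0.94,0],[0,0,0.68],1],[[0.81,-0.94,0],[0,0,0.68],1],[[0.81,-0.94,0],[0,0,0.68],1],[[0.81,-0.94,0],[0,0,0.68],1],[[0.81,-0.94,0],[0,0,0.68],1],[[0.81,-0.94,0],[0,0,0.68],1],[[0.81,-0.94,0],[0,0,0.68],1],[[0.81,-0.94,0],[0,0,0.68],1],[[0.81,-0.94,0],[0,0,0.68],1]]'
python3 -m pendant '[[[0.81,-0.94,0],[0,0,0.68],1],[[0.81,-0.94,0],[0,0,0.68],1],[[0.81,-0.94,0],[0,0,0.68],1],[[0,0,0],[0,0,0],1],[[0,0,0],[0,0,0],1],[[0,0,0],[0,0,0],1],[[0,0,0],[0,0,0],1],[[0,0,0],[0,0,0],1],[[0,0,0],[0,0,0],1],[[0,0,0],[0,0,0],1]]'
python3 - <<'E'
from h import *
p=bot.camera_params("wrist");o=bot.get_obs()
print(p["fovy"],p["cx"],p["cy"],np.round(p["camera_from_world"],3).tolist(),o["joint_positions"],o["tcp_rot"])
cv2.imwrite("pics/w1.png",bot.capture("wrist"))
E
```

```text
time: 0.93
tool_pos: [452.9, 197.9, 243.5]
tcp_rot: [3.141, -0.001, -2.731]
contact_force: [1.2, 0.2, 1.0]
grip_width: 92.1
finger_force: 0.0
time: 1.77
tool_pos: [524.7, 115.7, 244.0]
tcp_rot: [-3.142, 0.0, -2.489]
contact_force: [-0.4, 0.9, -0.7]
grip_width: 91.6
finger_force: 0.0
65.62116832944905 319.5832010294571 238.60029457710849 [[-0.606, 0.795, -0.0, 225.688], [0.763, 0.582, 0.281, -503.918], [0.224, 0.17, -0.96, 254.891], [0.0, 0.0, 0.0, 1.0]] [ 7.43572415e-02  3.64187609e-01  1.49015182e+00  1.54014448e-04
  1.28697181e+00 -2.14864737e+00] [-3.14156280e+00  3.16480533e-04 -2.48942747e+00]
```

View pics/w1.png

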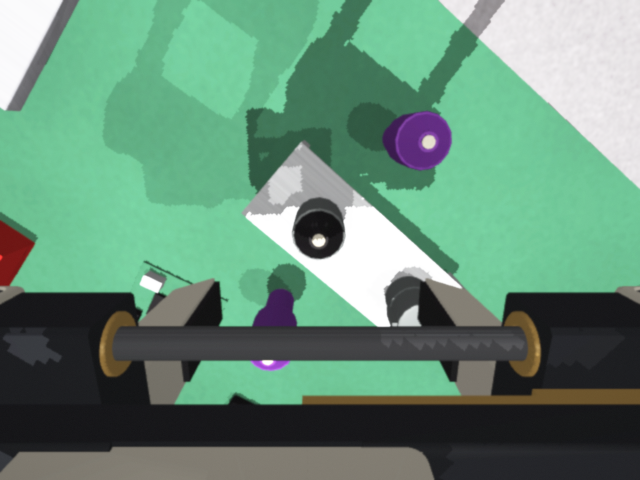

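The wrist view shows the black cone with its white nib at (318,240). The purple one is at (428,142), and the capped marker is partly hidden at (410,300).

```bash
python3 - <<'E'
from h import *
print(plane("wrist",(318.5,240.5),129),plane("wrist",(428,142),121),plane("wrist",(410,300),124), bot.get_obs()["tool_pos"])
E
```

```text
[526.07917044 115.97728133 129.        ] [425.70462436 134.57779134 121.        ] [522.62962274 202.04355486 124.        ] [524.75802301 115.5978737  243.94720334]
```

```bash
python3 -m pendant '[[[0.04,0.01,-0.7],[0,0,0],1],[[0,0,-0.7],[0,0,0],1],[[0,0,-0.7],[0,0,0],1],[[0,0,-0.7],[0,0,0],1],[[0,0,-0.7],[0,0,0],1],[[0,0,-0.5],[0,0,0],1],[[0,0,-0.4],[0,0,0],1],[[0,0,-0.4],[0,0,0],1],[[0,0,0],[0,0,0],1],[[0,0,0],[0,0,0],1]]'
python3 -m pendant '[[[0,0,0],[0,0,0],-1],[[0,0,0],[0,0,0],-1],[[0,0,0],[0,0,0],-1],[[0,0,0],[0,0,0],-1],[[0,0,0],[0,0,0],-1],[[0,0,0],[0,0,0],-1],[[0,0,0],[0,0,0],-1],[[0,0,0],[0,0,0],-1],[[0,0,0],[0,0,0],-1],[[0,0,0],[0,0,0],-1]]'
```

```text
time: 2.65
tool_pos: [525.9, 115.4, 99.5]
tcp_rot: [3.141, -0.001, -2.49]
contact_force: [0.4, -0.3, 0.7]
grip_width: 91.9
finger_force: 0.0
time: 3.48
tool_pos: [526.2, 115.3, 99.8]
tcp_rot: [3.141, -0.0, -2.491]
contact_force: [0.2, 0.8, 1.4]
grip_width: 41.8
finger_force: 30.0
```

```bash
python3 -m pendant '[[[0,0,0.2],[0,0,0],-1],[[0,0,0.4],[0,0,0],-1],[[0,0,0.6],[0,0,0],-1],[[0,0,0.6],[0,0,0],-1],[[0,0,0.6],[0,0,0],-1],[[0,0,0.6],[0,0,0],-1],[[0,0,0.6],[0,0,0],-1],[[0,0,0.6],[0,0,0],-1],[[0,0,0.5],[0,0,0],-1],[[0,0,0.3],[0,0,0],-1]]'
python3 -m pendant '[[[0.05,-0.4,0],[0,0,-0.2],-1],[[0.1,-0.8,0],[0,0,-0.4],-1],[[0.1,-0.9,0],[0,0,-0.4],-1],[[0.1,-0.9,0],[0,0,-0.4],-1],[[0.1,-0.9,0],[0,0,-0.4],-1],[[0.1,-0.9,0],[0,0,-0.4],-1],[[0.1,-0.9,0],[0,0,-0.4],-1],[[0.1,-0.9,0],[0,0,-0.4],-1],[[0.1,-0.9,0],[0,0,-0.4],-1],[[0.1,-0.9,0],[0,0,-0.4],-1]]'
python3 -m pendant '[[[0.1,-0.9,0],[0,0,-0.4],-1],[[0.1,-0.9,0],[0,0,-0.4],-1],[[0.1,-0.9,0],[0,0,-0.4],-1],[[0.1,-0.6,0],[0,0,-0.2],-1],[[0.1,-0.2,0],[0,0,0],-1],[[0,0,0],[0,0,0],-1],[[0,0,0],[0,0,0],-1],[[0,0,0],[0,0,0],-1],[[0,0,0],[0,0,0],-1],[[0,0,0],[0,0,0],-1]]'
python3 - <<'E'
from h import *
o=bot.get_obs();np.save("T.npy",bot.camera_params("wrist")["camera_from_world"]);w=bot.capture("wrist");s=bot.capture("scene");d=bot.capture("side")
for n,i in(("w2",w),("s2",s),("d2",d)):cv2.imwrite(f"pics/{n}.png",i)
h=lambda a:cv2.resize(a,None,fx=.6,fy=.6,interpolation=cv2.INTER_AREA)
cv2.imwrite("pics/m2.png",np.hstack([h(s),h(d)]))
E
```

```text
time: 4.32
tool_pos: [526.6, 115.3, 251.8]
tcp_rot: [-3.14, 0.002, -2.491]
contact_force: [0.9, -0.3, -1.6]
grip_width: 41.9
finger_force: 30.0
time: 5.15
tool_pos: [554.0, -138.9, 248.4]
tcp_rot: [3.141, -0.002, -2.951]
contact_force: [0.1, 0.4, -0.9]
grip_width: 41.3
finger_force: 30.0
time: 5.98
tool_pos: [569.8, -240.7, 250.0]
tcp_rot: [3.142, 0.0, -3.113]
contact_force: [0.7, -0.0, -2.2]
grip_width: 41.3
finger_force: 30.0
```

View pics/w2.png

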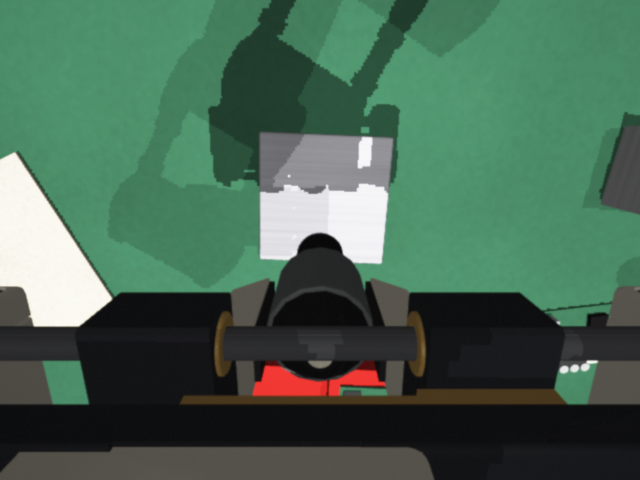

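View pics/m2.png

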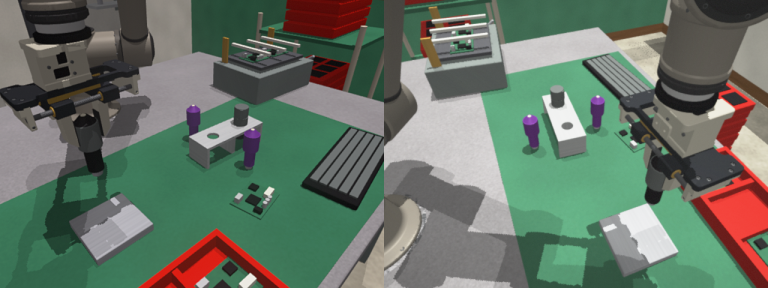

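The wrist view shows the block's top with corners at about (260,133), (392,138), (383,263) and (260,260). The marker is held upright, and the capped one is untouched in the rack.

```bash
python3 - <<'E'
from h import *
q=np.array([plane("wrist",c,20)for c in((260,133),(392,138),(383,263),(260,260))]);print(q.round(1),q.mean(0),np.linalg.norm(q-np.roll(q,1,0),axis=1))
E
```

```text
[[ 498.8 -300.    20. ]
 [ 500.  -172.7   20. ]
 [ 628.3 -171.7   20. ]
 [ 628.5 -302.4   20. ]] [ 563.92080373 -236.70717204   20.        ] [129.70823837 127.38253419 128.31611564 130.63738328]
```

```bash
python3 -m pendant '[[[-0.2,0.13,-0.3],[0,0,0],-1],[[0,0,-0.6],[0,0,0],-1],[[0,0,-0.6],[0,0,0],-1],[[0,0,-0.6],[0,0,0],-1],[[0,0,-0.6],[0,0,0],-1],[[0,0,-0.6],[0,0,0],-1],[[0,0,-0.6],[0,0,0],-1],[[0,0,-0.4],[0,0,0],-1],[[0,0,0],[0,0,0],-1],[[0,0,0],[0,0,0],-1]]'
python3 -m pendant '[[[0,0,-0.1],[0,0,0],-1],[[0,0,-0.1],[0,0,0],-1],[[0,0,-0.1],[0,0,0],-1],[[0,0,-0.1],[0,0,0],-1],[[0,0,-0.05],[0,0,0],-1],[[0,0,-0.05],[0,0,0],-1],[[0,0,-0.05],[0,0,0],-1],[[0,0,-0.05],[0,0,0],-1],[[0,0,0],[0,0,0],-1],[[0,0,0],[0,0,0],-1]]'
```

```text
time: 6.97
tool_pos: [563.6, -237.6, 120.5]
tcp_rot: [3.141, -0.001, -3.114]
contact_force: [0.5, 0.4, -0.3]
grip_width: 41.8
finger_force: 30.0
time: 7.8
tool_pos: [564.3, -238.1, 104.3]
tcp_rot: [-3.141, 0.002, -3.115]
contact_force: [-1.0, 1.7, 6.1]
grip_width: 41.9
finger_force: 30.0
```

```bash
python3 -m pendant '[[[0,0,-0.04],[0,0,0],-1],[[0,0,-0.04],[0,0,0],-1],[[0,0,-0.04],[0,0,0],-1],[[0,0,-0.03],[0,0,0],-1],[[0,0,0],[0,0,0],-1],[[0,0,0],[0,0,0],-1],[[0,0,0],[0,0,0],-1],[[0,0,0],[0,0,0],-1],[[0,0,0],[0,0,0],-1],[[0,0,0],[0,0,0],-1]]'
```

```text
time: 8.63
tool_pos: [564.4, -238.1, 99.9]
tcp_rot: [-3.14, 0.002, -3.115]
contact_force: [-1.0, 1.6, 6.9]
grip_width: 41.5
finger_force: 30.0
```

```bash
python3 -m pendant '[[[0,0,-0.03],[0,0,0],-1],[[0,0,-0.03],[0,0,0],-1],[[0,0,-0.03],[0,0,0],-1],[[0,0,0],[0,0,0],-1],[[0,0,0],[0,0,0],-1],[[0,0,0],[0,0,0],-1],[[0,0,0],[0,0,0],-1],[[0,0,0],[0,0,0],-1],[[0,0,0],[0,0,0],-1],[[0,0,0],[0,0,0],-1]]'
python3 - <<'E'
from h import *
s=bot.capture("scene");d=bot.capture("side")
a=s[150:400,80:280];b=d[200:450,330:530]
cv2.imwrite("pics/m3.png",cv2.resize(np.hstack([a,b]),None,fx=2,fy=2,interpolation=2))
E
```

```text
time: 9.47
tool_pos: [564.7, -238.1, 99.7]
tcp_rot: [-3.14, 0.004, -3.114]
contact_force: [-5.6, 4.3, 22.6]
grip_width: 41.7
finger_force: 30.0
```

View pics/m3.png

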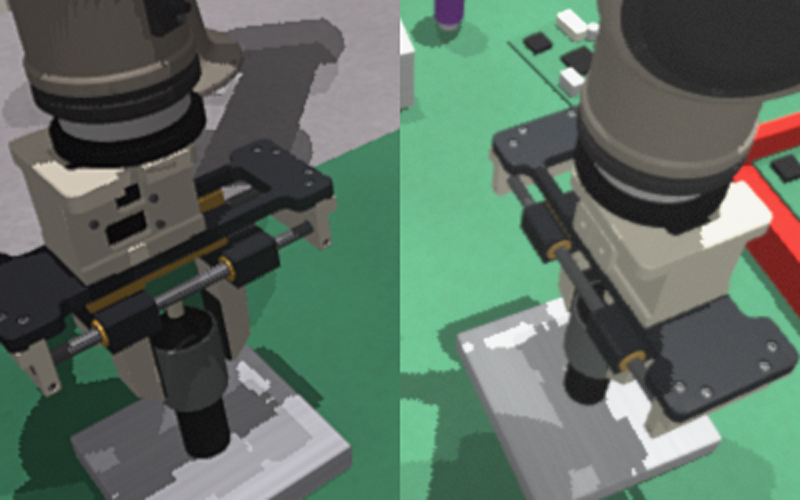

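The foot sits flat on the block, the nib is well out, and the force rose to 22 N at the predicted height, so the button is home. Next I'll ease off the pressure, release and rise.

```bash
python3 -m pendant '[[[0,0,0.06],[0,0,0],-1],[[0,0,0],[0,0,0],-1],[[0,0,0],[0,0,0],-1],[[0,0,0],[0,0,0],0],[[0,0,0],[0,0,0],0.5],[[0,0,0],[0,0,0],1],[[0,0,0],[0,0,0],1],[[0,0,0],[0,0,0],1],[[0,0,0],[0,0,0],1],[[0,0,0],[0,0,0],1]]'
python3 -m pendant '[[[0,0,0.2],[0,0,0],1],[[0,0,0.4],[0,0,0],1],[[0,0,0.6],[0,0,0],1],[[0,0,0.6],[0,0,0],1],[[0,0,0.6],[0,0,0],1],[[0,0,0.6],[0,0,0],1],[[0,0,0.6],[0,0,0],1],[[0,0,0.4],[0,0,0],1],[[0,0,0],[0,0,0],1],[[0,0,0],[0,0,0],1]]'
python3 - <<'E'
from h import *
s=bot.capture("scene");d=bot.capture("side")
a=s[150:440,60:280];b=d[200:490,320:540]
b=cv2.copyMakeBorder(b,0,a.shape[0]-b.shape[0],0,0,0)
cv2.imwrite("pics/m4.png",cv2.resize(np.hstack([a,b]),None,fx=1.8,fy=1.8,interpolation=2))
E
```

```text
time: 10.4
tool_pos: [563.7, -237.8, 97.1]
tcp_rot: [3.141, -0.0, -3.115]
contact_force: [-0.5, -0.1, -0.0]
grip_width: 81.4
finger_force: 0.0
time: 11.23
tool_pos: [563.9, -237.9, 218.0]
tcp_rot: [-3.141, 0.001, -3.115]
contact_force: [-0.4, 1.4, -1.0]
grip_width: 91.7
finger_force: 0.0
```

View pics/m4.png

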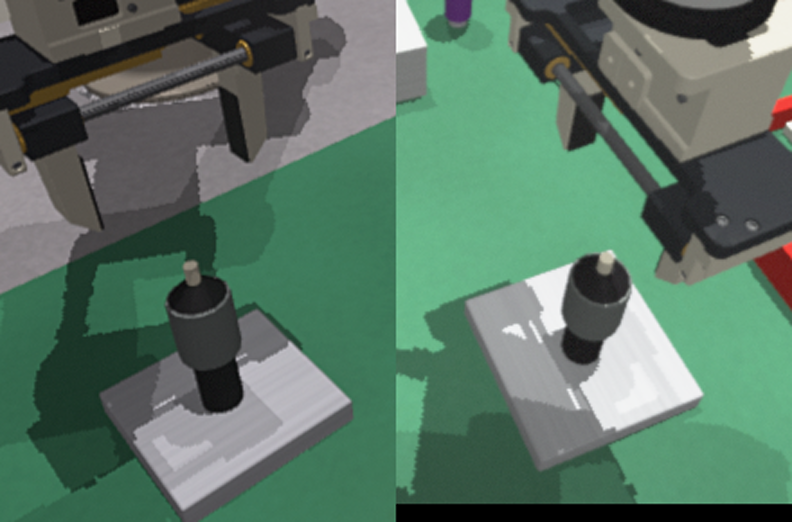

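The marker stands upright near the block's centre, with its nib fully out and the gripper clear.

```bash
python3 -c "
from plant import bot
print(bot.close_job())"
```

```text
the job is handed in; nothing more can be done
None
```

I handed the job in: the push-button marker is released and stands upright near the block's centre with its button home and its nib out. The capped marker stayed in the rack; the hand-in call returned no verdict.

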